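Peg figure from the lidded box to the painting stand

TASK

Take the lid off the plywood parts box and lay it flat on the bench, handle up. Then lift the little turned peg figure out of the box, leaving the wooden house standing where it is, and stand the figure upright in the middle of the round painting stand. Put the lid and the figure down gently; do not drop them.

Things in the scene. Friction and masses are not known exactly. Their poses are not given: they have to be found in the camera images.
- lid: Loose plywood lid, 0.25 kg, plate 214 (x) x 184 (y) x 6 mm with a bar handle 70 (x) x 22 (y) mm on top. Origin: under its centre at the feet of two battens (0 high when on the bench); plate 8 to 14, handle 14 to 46 mm above it. At the start it lies unlatched on a fixed plywood box (same centre and yaw within 5 mm), 210 (x) x 180 (y) x 68 mm high, walls 8, floor 6; battens reach 8 mm inside.
- figure: Turned peg figure, bare wood, 35 g: round straight body 34 mm in diameter and 34 mm high, sloping shoulders, 22 mm ball head, 57 mm tall in all. Origin: centre of its foot; z up. Stands on the box floor (6 mm above the bench) in one end of the box, about 50 mm from the centre along the box's x; most finger room is across the box's y.
- house: Little gabled toy house of the same bare wood, 38 (x) x 34 (y) mm, 50 mm high with roof and chimney. Origin: centre of its underside; z up. Stands in the other end of the box, about 100 mm from the figure, and stays there.
- stand_top (a point): Centre of the top of the painting stand: a level metal disc 130 mm in diameter on a foot, 35 mm above the bench, fixed, does not turn. z up. Box and stand lie left and right of the robot's x axis, either way round; the bench between them is bare: a lid with its x axis along the robot's x fits there, centred at x = 0.56 m and 25 mm from the robot's x axis on the stand's side.
Not all that is in view belongs to the job. What is shaped like the part that bears stand_top but pink is not meant.

How it is judged:
By the outcome, as a careful person would: the job done as asked, in the order asked, and still so for the second after the job is handed in, with the robot touching nothing.
It also fails if it takes over 62 s, if anything falls off the work surface, if the arm or the gripper's body presses on something with over 40 N, if the wrist force passes 120 N, or if a joint passes its speed limit or range.

ROBOT

A 6-joint arm with a two-finger parallel gripper is mounted at the origin on the work surface. World frame = base frame: x ahead of the robot, y to its left, z up, the work surface at z = 0. Lengths are in mm, angles in degrees, forces in N, time in s.
With the tool pointing down it reaches from about 300 to 850 mm from the base axis. Payload 4.2 kg.
Tool frame: the origin (TCP) lies at the very end of the fingers, on their centre line; the grasp point (between the pads) lies 19 mm behind it (env.tcp_to_grasp is the distance from the TCP to the grasp point, in mm); z points along the fingers, y is the line along which they close (so a half turn about z gives the same grasp; the last joint's range is limited). The gripper opens to 91 mm and grips with 3 to 60 N. Pads are 32 mm wide; open, the fingers measure 118 mm over their backs; the gripper's body (76 mm by 178 mm) begins 60 mm behind the grasp point.
Start: joints at [-74.599, 18.312, 89.639, -0, 72.044, -1.146], TCP at [163.765, -551.206, 180.276] pointing down, gripper open.
Joint ranges: [-177.97, 177.97], [-48.28, 115.42], [12.27, 149.76], [-77.06, 257.06], [2.81, 150.46], [-146.56, 146.56]. Speed limits (degrees/s): [147.25, 147.25, 180, 180, 180, 180].

INTERFACE

Orientations are given as [roll, pitch, yaw] about the fixed x, y, z axes, in that order (R = Rz(yaw) Ry(pitch) Rx(roll)).
In Python, from workcell import env gives the robot as it stands.
- The arm moves only by the tool move_arm, never from a script. Its argument "plan" is a list of rows, each a list of 3 entries, a list of its own where there are three numbers: the shift along the world's x, y, z in cm, then the turn about the world's z in degrees, then the closure, from 0 (fully open) to 1 (shut). In form: [[[x, y, z], turn, claw], ...]. A call has 1 to 5 rows; each row shifts and turns the commanded pose from where the row before left it; what a row does not reach is not made up. A row lasts 1/10 s, in which the tool goes at most 50 mm and 8.59 degrees, less where a joint would pass 70% of its speed; a pose out of reach is approached as far as the arm can. A call is refused whole if a number of a shift passes 5 or a number of a turn 8.59, either way. A call with a gripper value outside its range is refused whole. The fingers move at their own pace and stop on an object; "squeeze" is the grip in N (left out, the last holds). Time passes only in rows, so rows that do not move let the fingers close. It gives the time, the measured TCP pose, the force, the opening and the grip force at its end, in the units of the state.
- env.state(): the state, without advancing time (a new reading comes with each control period).
- env.grab_frame(name): name is "side" or "top"; returns a dict with "frame" (480x640x3 uint8, red, green, blue), "z_map" (480x640 float32, mm along the optical axis (not along the pixel's ray), 0 where there is no reading), "fovy" (degrees; the focal length in pixels is half the picture's height over the tangent of half this angle, whatever the lens; pixels are square), "cx", "cy" (the principal point, pixels), "position" and "orientation" of the camera in the world. Camera axes: x right, y down, z forward; pixel columns grow to the right and rows downward; lengths in mm; the calibration is good to about 2 mm. A picture is of the moment at which its call begins.
- env.job_done(): hands the job in; it is judged then, once.
Trained networks look in a picture, given as the dict that the camera call returned (one of the last four; its "shot" number tells which), for a name from the list of things; names that differ only in an ending like _2 or _b are one class to them, and where a whole thing is asked for, a point or a joint stands for the part that bears it (a point fixed in the world has none). Each returns a list of dicts, best first, with "score" (0 to 1); they miss things now and then, are a little off and sometimes report something else, mostly with a low value. They report only what shows in the picture. A call takes as long as a camera call. They do not tell look-alikes from the thing itself.
- env.search_frame(picture, label): "point" ([column, row] in pixels, amid what is visible of it).
- env.landmark_of(picture, label): "point" ([column, row] in pixels: a listed point, or the origin of a listed thing).
The state is a dict: "time_s": time; "qpos": joint angles; "qvel": joint speeds; "effort": joint torques, N m; "ee_pos": TCP position; "ee_rot": TCP orientation; "force": force on the tool from outside, world axes, zero at the start; "torque": the same for the moment, N m; "gripper_width": finger opening in mm; "gripper_force": force on a finger pad.
Only numpy, scipy, OpenCV 4.12 (cv2) and the standard library are available. Lean on these libraries where they do the work, as an engineer would, in place of code of your own. Each camera call takes 0.05 s, during which the arm holds its last target. There are 200 camera calls.

## Working session

There is one attempt and no reset: what is moved stays moved. The work goes in short steps, Python scripts to look and compute and a tool call to move; the robot and the scene stay as the last step left them, time stands still between calls to the robot, and variables do not carry over. Pictures are saved under pics/ and viewed, at most 10 in all, crops included, and the job is handed in when it is done.

Besides the shell and the picture viewer there is one more tool, called after "Emit:" as name([rows], argument=value, ...), one row to a line, values as JSON. move_arm: Moves the arm, as the interface text tells. Its arguments: {"type":"object","properties":{"plan":{"type":"array","items":{"type":"array"}},"squeeze":{"type":"number"}},"required":["plan"]}

```bash
mkdir -p pics; cat > h.py <<'E'
import numpy as np, cv2
from workcell import env
from scipy.spatial.transform import Rotation as R
def rot(p):
    o=np.array(p["orientation"],float)
    return o if o.shape==(3,3) else R.from_euler('xyz',o,degrees=True).as_matrix()
def ray(p,uv):
    f=240/np.tan(np.radians(p["fovy"])/2)
    return rot(p)@np.array([(uv[0]-p["cx"])/f,(uv[1]-p["cy"])/f,1])
def at_z(p,uv,z):
    d=ray(p,uv);c=np.array(p["position"]);return c+d*(z-c[2])/d[2]
def cloud(p):
    f=240/np.tan(np.radians(p["fovy"])/2)
    v,u=np.mgrid[:480,:640]
    d=np.stack([(u-p["cx"])/f,(v-p["cy"])/f,np.ones(u.shape)],-1)*p["z_map"][...,None]
    return d@rot(p).T+np.array(p["position"])
def save(p,n): cv2.imwrite("pics/"+n,p["frame"][...,::-1])
E
python3 - <<'E'
from h import *
np.set_printoptions(precision=1,suppress=True)
for n in("top","side"):
    p=env.grab_frame(n);save(p,n+"0.png");print(n,p["position"],p["orientation"],p["fovy"],p["cx"],p["cy"])
    for l in("lid","figure","house","stand_top"):
        for m in("search_frame","landmark_of"):
            for r in getattr(env,m)(p,l)[:3]:
                c=cloud(p); u=r["point"];print(l,m,u,r["score"],c[int(u[1]),int(u[0])], at_z(p,u,35 if l=="stand_top" else 60))
print(env.state())
E
```

```text
top [ 449.   -20.2 1242.6] [-171.7   -0.2  -89. ] 43.376524029858835 323.90529032559294 237.4939491058077
lid search_frame [176.2, 252.8] 0.74 [581.  257.5 108.5] [585.1 268.9  60. ]
lid search_frame [451.7, 248.5] 0.38 [ 607.8 -279.2   32.2] [ 603.2 -274.6   60. ]
lid landmark_of [177.5, 250.1] 0.57 [585.4 256.9 104.1] [590.5 266.6  60. ]
stand_top search_frame [453.1, 248.2] 0.92 [ 607.7 -282.9   33.6] [ 607.1 -282.8   35. ]
stand_top search_frame [449.8, 158.0] 0.8 [ 794.  -276.4   37.3] [ 794.7 -278.6   35. ]
stand_top search_frame [450.3, 332.8] 0.66 [ 439.8 -275.5   29.8] [ 438.3 -275.    35. ]
stand_top landmark_of [453.0, 336.8] 0.94 [ 432.1 -280.7   33. ] [ 430.6 -280.2   35. ]
stand_top landmark_of [447.3, 157.6] 0.73 [ 796.9 -272.9   34.4] [ 795.4 -273.4   35. ]
stand_top landmark_of [454.2, 249.6] 0.7 [ 605.4 -284.4   36. ] [ 604.3 -285.    35. ]
side [594.1 812.3 780.7] [-130.9   -0.5 -179.6] 48.202926404169745 317.36091167863395 238.61615353169606
lid search_frame [324.0, 353.7] 0.96 [581.2 278.9  75.9] [580.9 268.3  60. ]
lid landmark_of [325.0, 352.1] 0.75 [579.5 276.
[... 259 characters left out ...]
273.5   36.9] [ 604.  -272.9   35. ]
stand_top landmark_of [386.0, 177.1] 0.83 [ 427.2 -283.3   35.5] [ 427.1 -283.7   35. ]
stand_top landmark_of [238.2, 175.7] 0.82 [ 789.8 -281.3   37.9] [ 789.8 -282.5   35. ]
stand_top landmark_of [314.5, 178.2] 0.65 [ 603.7 -272.9   37.3] [ 602.5 -275.5   35. ]
{'time_s': 0.9, 'qpos': array([-74.6,  18.3,  89.6,   0. ,  72. ,  -1.1]), 'qvel': array([-0. , -0. , -0. ,  0.1, -0. ,  0. ]), 'effort': array([  0. , -41.2, -23.2,   0.1,   0. ,  -0. ]), 'ee_pos': array([ 163.8, -551.2,  180.3]), 'ee_rot': array([180. ,   0. ,  16.5]), 'force': array([-0.1,  0.1,  0.5]), 'torque': array([-0.,  0., -0.]), 'gripper_force': 0.0, 'gripper_width': 90.99307315509566}
```

View pics/top0.png

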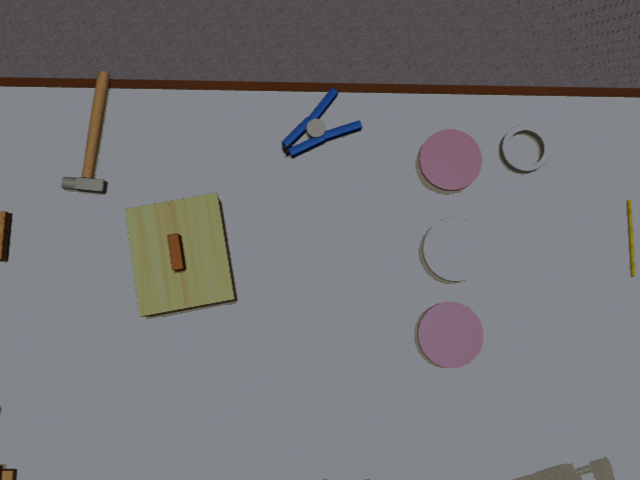

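View pics/side0.png

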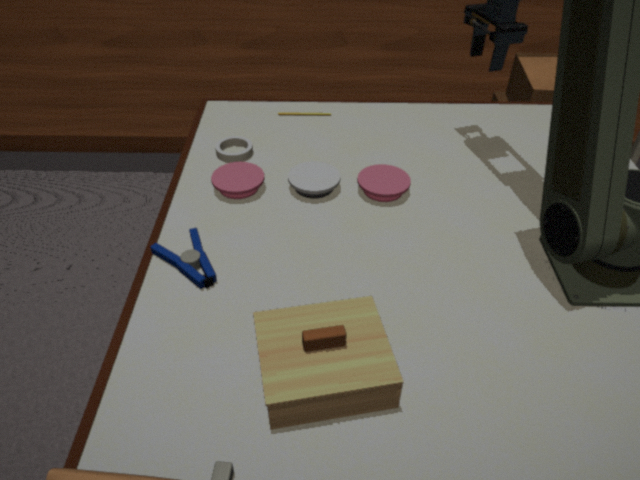

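```bash
python3 - <<'E'
from h import *
np.set_printoptions(precision=1,suppress=True)
for n in("top","side"):
    p=env.grab_frame(n);c=cloud(p)
    def rep(nm,m):
        q=c[m][:,:2].astype(np.float32);r=cv2.minAreaRect(q);print(n,nm,len(q),r,np.median(c[m][:,2]),np.median(p["frame"][m],0))
    near=(abs(c[...,0]-580)<180)&(abs(c[...,1]-265)<150)
    rep("handle",near&(c[...,2]>95)&(c[...,2]<125))
    rep("plate",near&(c[...,2]>66)&(c[...,2]<84))
    for x in(430,605,795):
        m=(abs(c[...,0]-x)<85)&(abs(c[...,1]+277)<85)&(c[...,2]>25)&(c[...,2]<45);rep("disc%d"%x,m)
E
```

```text
top handle 454 ((582.949462890625, 262.0499572753906), (70.52477264404297, 22.974849700927734), 11.530829429626465) 103.88451381273285 [113.  70.  33.]
top plate 9777 ((583.2345581054688, 262.5456848144531), (214.7439727783203, 185.62521362304688), 11.53908920288086) 72.76070705957295 [130. 132.  88.]
top disc430 3406 ((435.3469543457031, -273.9569396972656), (128.596435546875, 128.79383850097656), 31.853906631469727) 33.47097411281641 [131. 103. 121.]
top disc605 3220 ((606.0515747070312, -285.3908996582031), (129.65090942382812, 127.73136901855469), 84.84349822998047) 33.60609828040606 [130. 133. 139.]
top disc795 3040 ((792.6708984375, -278.8785705566406), (128.7755584716797, 128.91629028320312), 66.78166198730469) 33.67337176910178 [131.  97. 116.]
side handle 650 ((581.3915405273438, 261.3982849121094), (70.94424438476562, 25.09855842590332), 11.662489891052246) 106.55485608846334 [105.  68.  41.]
side plate 11455 ((581.6669921875, 260.6157531738281), (214.41134643554688, 187.37640380859375), 11.388009071350098) 75.26598210220311 [142. 132.  94.]
side disc430 1419 ((433.5799865722656, -274.34002685546875), (133.6672821044922, 128.483154296875), 67.38343811035156) 36.63066984857676 [139.  90. 103.]
side disc605 1391 ((604.8733520507812, -286.1576232910156), (128.17433166503906, 134.60092163085938), 18.42679214477539) 36.56650130390801 [145. 146. 145.]
side disc795 1405 ((790.9728393554688, -279.1109924316406), (128.8216552734375, 133.02867126464844), 9.456060409545898) 36.47666075350526 [139.  89. 102.]
```

The top view shows the lidded box with its handle at (176,252), and the white disc at (455,249) is the real stand. Both pink discs, at (450,160) and (451,335), are decoys, and the side view agrees. That puts the lid at (582,262) with yaw 11.5° and the stand at (605.5,-285.7).

Emit:
move_arm([
  [[2.1, 4.05, 0], -1, 0],
  [[2.1, 4.05, 0], -1, 0],
  [[2.1, 4.05, 0], -1, 0],
  [[2.1, 4.05, 0], -1, 0],
  [[2.1, 4.05, 0], -1, 0],
], squeeze=25)

```text
time_s: 1.5
ee_pos: [269.3, -347.1, 180.4]
ee_rot: [180.0, -0.0, 11.5]
force: [1.0, -1.0, 0.1]
gripper_width: 91.0
gripper_force: 0.0
```

Emit:
move_arm([
  [[2.1, 4.05, 0], 0, 0],
  [[2.1, 4.05, 0], 0, 0],
  [[2.1, 4.05, 0], 0, 0],
  [[2.1, 4.05, 0], 0, 0],
  [[2.1, 4.05, 0], 0, 0],
])

```text
time_s: 2.0
ee_pos: [374.4, -144.6, 180.6]
ee_rot: [180.0, -0.1, 11.5]
force: [0.6, -0.4, 0.3]
gripper_width: 91.5
gripper_force: 0.0
```

Emit:
move_arm([
  [[2.1, 4.05, 0], 0, 0],
  [[2.1, 4.05, 0], 0, 0],
  [[2.1, 4.05, 0], 0, 0],
  [[2.1, 4.05, 0], 0, 0],
  [[2.1, 4.05, 0], 0, 0],
])

```text
time_s: 2.5
ee_pos: [479.4, 58.2, 180.6]
ee_rot: [180.0, -0.0, 11.6]
force: [0.5, -0.2, -0.5]
gripper_width: 91.3
gripper_force: 0.0
```

Emit:
move_arm([
  [[2.1, 4.2, 0], 0, 0],
  [[2.1, 4.2, 0], 0, 0],
  [[2.1, 4.2, 0], 0, 0],
  [[2.1, 4.0, 0], 0, 0],
  [[1.9, 3.9, 0], 0, 0],
])

```text
time_s: 3.0
ee_pos: [582.5, 263.3, 180.2]
ee_rot: [180.0, -0.0, 11.6]
force: [1.1, -1.2, 0.2]
gripper_width: 90.9
gripper_force: 0.0
```

Emit:
move_arm([
  [[0, 0, -2.0], 0, 0],
  [[0, 0, -2.0], 0, 0],
  [[0, 0, -2.0], 0, 0],
  [[0, 0, -1.0], 0, 0],
  [[0, 0, 0], 0, 0],
])

```text
time_s: 3.5
ee_pos: [580.8, 260.9, 108.7]
ee_rot: [180.0, 0.2, 11.5]
force: [-0.2, -0.9, -0.3]
gripper_width: 91.3
gripper_force: 0.0
```

Emit:
move_arm([
  [[0.1, 0.1, -1.5], 0, 0],
  [[0, 0, -1.0], 0, 0],
  [[0, 0, -0.5], 0, 0],
  [[0, 0, 0], 0, 0],
  [[0, 0, 0], 0, 1],
])

```text
time_s: 4.0
ee_pos: [583.1, 262.4, 80.9]
ee_rot: [-180.0, -0.1, 11.5]
force: [0.1, 0.5, 0.2]
gripper_width: 85.6
gripper_force: 0.0
```

Emit:
move_arm([
  [[0, 0, 0], 0, 1],
  [[0, 0, 0], 0, 1],
  [[0, 0, 0], 0, 1],
  [[0, 0, 0], 0, 1],
  [[0, 0, 0], 0, 1],
])

```text
time_s: 4.5
ee_pos: [582.8, 262.3, 80.4]
ee_rot: [180.0, -0.0, 11.5]
force: [-0.3, 0.0, -0.8]
gripper_width: 46.1
gripper_force: 0.0
```

Emit:
move_arm([
  [[0, 0, 0], 0, 1],
  [[0, 0, 0], 0, 1],
  [[0, 0, 0], 0, 1],
  [[0, 0, 0.2], 0, 1],
  [[0, 0, 0.3], 0, 1],
])

```text
time_s: 5.0
ee_pos: [582.6, 262.3, 85.3]
ee_rot: [180.0, 0.0, 11.5]
force: [-0.5, -0.1, -0.3]
gripper_width: 6.0
gripper_force: 0.0
```

```bash
python3 - <<'E'
from h import *
p=env.grab_frame("side");save(p,"s1.png");q=env.grab_frame("top")
a=p["frame"][230:450,190:480];b=q["frame"][150:370,60:350]
cv2.imwrite("pics/c1.png",cv2.resize(np.hstack([a,b]),(800,303))[...,::-1])
s=env.state();print(s["ee_pos"],s["gripper_width"],s["gripper_force"],s["force"])
E
```

```text
[583.15479147 262.49021273  85.94557891] 0.5574347964991079 0.0 [-0.05837546 -0.25496932 -0.47411649]
```

View pics/c1.png

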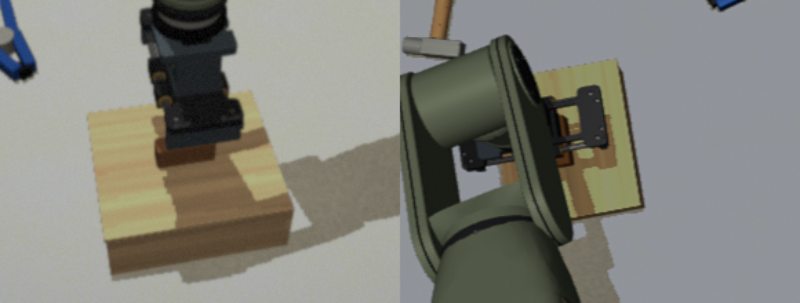

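```bash
python3 - <<'E'
from h import *
np.set_printoptions(precision=0,suppress=True,linewidth=200)
p=env.grab_frame("side");c=cloud(p);f=p["frame"]
cv2.imwrite("pics/c2.png",cv2.resize(f[230:380,220:420],(800,600),interpolation=cv2.INTER_CUBIC)[...,::-1])
for u in(315,325,335,345):
    print(u);print(np.array([np.r_[v,c[v,u],f[v,u]] for v in range(300,352,4)]))
print(env.state()["gripper_width"])
E
```

```text
315
[[300. 596. 317. 242.   1.   5.   8.]
 [304. 596. 317. 235.  13.  17.  13.]
 [308. 596. 331. 242.  34.  35.  35.]
 [312. 596. 338. 242.  35.  37.  34.]
 [316. 596. 346. 243.  46.  44.  48.]
 [320. 596. 351. 241.  42.  42.  42.]
 [324. 596. 356. 238.  17.  22.  14.]
 [328. 596. 355. 229.  18.  22.  23.]
 [332. 596. 347. 212.  34.  34.  36.]
 [336. 596. 347. 204.  35.  34.  35.]
 [340. 596. 275. 104.  64.  41.  26.]
 [344. 596. 274.  92.  56.  37.  19.]
 [348. 596. 275.  84.  66.  45.  29.]]
325
[[300. 583. 317. 243.  20.  19.  18.]
 [304. 583. 324. 242.  20.  15.  20.]
 [308. 583. 331. 242.  20.  19.  14.]
 [312. 583. 340. 244.  19.  19.  17.]
 [316. 583. 346. 244.  25.  23.  22.]
 [320. 583. 352. 242.  58.  58.  56.]
 [324. 583. 353. 235.  16.  18.  18.]
 [328. 583. 352. 226.  31.  35.  37.]
 [332. 582. 344. 208.  29.  31.  31.]
 [336. 582. 345. 200.  49.  41.  35.]
 [340. 580. 271.  99.  60.  36.  21.]
 [344. 580. 272.  91.  59.  40.  24.]
 [348. 580. 270.  78.  77.  58.  39.]]
335
[[300. 569. 318. 244.  22.  25.  24.]
 [304. 569. 323. 242.  23.  26.  25.]
 [308. 569. 331. 242. 
[... 214 characters left out ...]
68. 342. 206.  33.  36.  36.]
 [336. 564. 265. 102.  64.  44.  28.]
 [340. 564. 268.  95.  58.  36.  21.]
 [344. 564. 267.  85.  56.  37.  19.]
 [348. 563. 268.  74. 106.  88.  60.]]
345
[[300. 555. 315. 240.  10.  15.   9.]
 [304. 556. 323. 242.  25.  24.  25.]
 [308. 556. 330. 241.  21.  20.  22.]
 [312. 556. 337. 241.   6.   7.  14.]
 [316. 557. 345. 243.  20.  19.  21.]
 [320. 556. 347. 237.  15.   9.  13.]
 [324. 556. 347. 229.  25.  30.  33.]
 [328. 555. 339. 211.  20.  23.  28.]
 [332. 555. 340. 204.  33.  35.  35.]
 [336. 548. 266. 103.  70.  52.  32.]
 [340. 547. 264.  90.  71.  53.  35.]
 [344. 547. 265.  82.  84.  64.  44.]
 [348. 547. 270.  78. 117.  98.  69.]]
0.5834937600467914
```

View pics/c2.png

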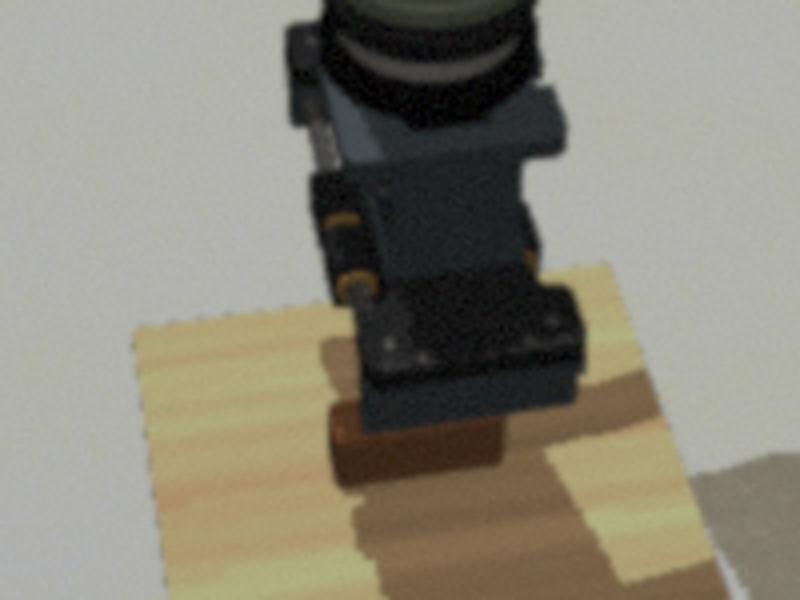

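The gripper closed to zero, and depth puts its body at z≈200, above the handle. I'll open, lift a little and compare the fingertips in the camera with the reported TCP.

Emit:
move_arm([
  [[0, 0, 2], 0, 0],
  [[0, 0, 2], 0, 0],
  [[0, 0, 2], 0, 0],
  [[0, 0, 0], 0, 0],
  [[0, 0, 0], 0, 0],
])

```text
time_s: 5.65
ee_pos: [582.6, 262.2, 145.0]
ee_rot: [180.0, -0.0, 11.5]
force: [0.2, -1.0, -0.4]
gripper_width: 37.7
gripper_force: 0.0
```

Emit:
move_arm([
  [[0, 0, 0], 0, 0],
  [[0, 0, 0], 0, 0],
  [[0, 0, 0], 0, 0],
  [[0, 0, 0], 0, 0],
  [[0, 0, 0], 0, 0],
])

```text
time_s: 6.15
ee_pos: [582.7, 262.3, 145.0]
ee_rot: [180.0, 0.0, 11.5]
force: [-0.6, 0.6, -0.2]
gripper_width: 77.3
gripper_force: 0.0
```

```bash
python3 - <<'E'
from h import *
np.set_printoptions(precision=0,suppress=True,linewidth=200)
p=env.grab_frame("side");c=cloud(p);f=p["frame"]
cv2.imwrite("pics/c3.png",cv2.resize(f[190:370,220:460],(800,600),interpolation=cv2.INTER_CUBIC)[...,::-1])
s=env.state();print(s["ee_pos"],s["gripper_width"])
m=(abs(c[...,0]-582)<45)&(abs(c[...,1]-262)<110)&(c[...,2]>114)&(f.max(-1)<75)
z=c[...,2][m];print(np.histogram(z,bins=np.arange(110,320,10)))
i=np.argsort(z)[:400:20];print(c[m][i])
E
```

```text
[583. 262. 145.] 81.57883532383651
(array([   0,    0,    0,    0,    0,    0,    0,   60,   98,  111,  118,   63,   18,    5,   24,  274,  394,  323,  420, 1311]), array([110, 120, 130, 140, 150, 160, 170, 180, 190, 200, 210, 220, 230, 240, 250, 260, 270, 280, 290, 300, 310]))
[[566. 305. 181.]
 [587. 309. 186.]
 [563. 308. 189.]
 [562. 307. 190.]
 [557. 305. 192.]
 [585. 313. 194.]
 [568. 309. 196.]
 [572. 311. 199.]
 [569. 309. 200.]
 [581. 312. 202.]
 [564. 310. 204.]
 [558. 307. 206.]
 [572. 311. 207.]
 [602. 227. 210.]
 [588. 314. 211.]
 [571. 310. 213.]
 [586. 314. 215.]
 [574. 313. 216.]
 [602. 227. 218.]
 [581. 314. 219.]]
```

View pics/c3.png

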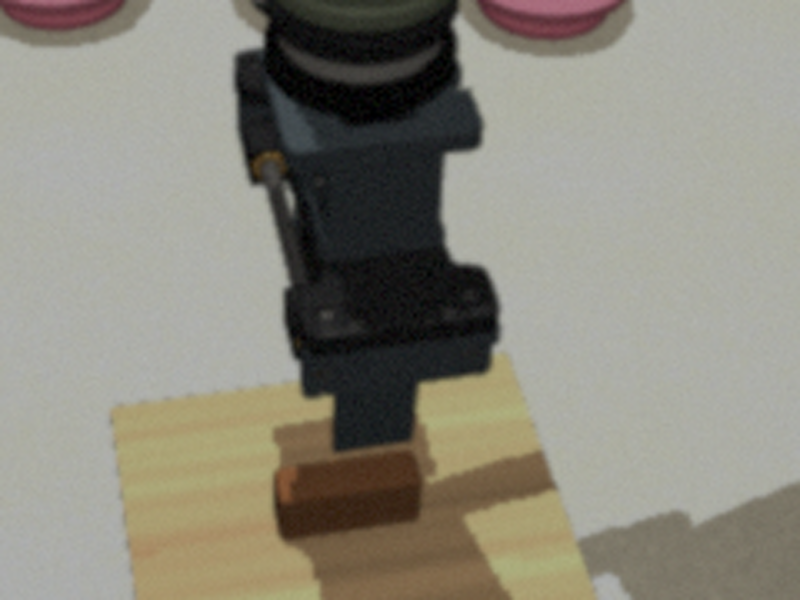

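The fingertips are really at z≈181 while the state says 145, so the reported z is about 36 mm too low. The x and y values agree. I'll pin the offset down.

```bash
python3 - <<'E'
from h import *
np.set_printoptions(precision=1,suppress=True,linewidth=200)
p=env.grab_frame("side");c=cloud(p);s=env.state();print(s["ee_pos"],s["gripper_width"])
for u in(326,330,334,338):
    col=p["frame"][300:345,u].astype(int).max(-1); zm=p["z_map"][300:345,u]
    v=300+int(np.argmax(np.diff(zm)))   # last finger row (depth jump)
    print(u,v,c[v-3:v+2,u].ravel(), zm[v-302:v-297])
    d=ray(p,(u,v+.5));q=np.array(p["position"]);yy=np.median(c[v-6:v-1,u,1]);print("edge",q+d*(yy-q[1])/d[1])
E
```

```text
[582.8 262.3 145.2] 85.48990533929664
326 302 [582.1 345.3 275.2 582.1 346.2 274.4 582.  344.1 270.2 594.1 812.3 780.7 582.  345.6 268. ] [683.7 688.1   0.  688.4 689.5]
edge [582.1 350.4 274.2]
330 325 [574.7 313.2 192.8 574.5 310.5 187.3 574.5 310.6 185.3 574.3 308.1 180.1 571.9 248.5 106.6] [767.7 768.9 774.3 867.4 867.9]
edge [574.5 312.5 184.3]
334 324 [569.  310.9 192.3 568.9 311.5 190.9 568.8 310.4 187.3 568.7 309.  183.5 564.1 220.8  76.3] [764.6 767.8 771.3 908.2 866.1]
edge [568.8 311.5 185.4]
338 336 [559.4 264.5 108.9 559.4 265.5 107.7 559.4 266.5 106.4 594.1 812.3 780.7 559.3 267.3 102.4] [853.8 853.9   0.  855.9 855.6]
edge [558.9 260.4  95. ]
```

Emit:
move_arm([
  [[0, 0, -2.5], 0, 0],
  [[0, 0, -2.5], 0, 0],
  [[0, 0, -2], 0, 0],
  [[0, 0, -1], 0, 0],
  [[0, 0, -0.5], 0, 0],
])

```text
time_s: 6.75
ee_pos: [582.4, 262.1, 59.4]
ee_rot: [180.0, 0.1, 11.5]
force: [0.4, 0.7, 0.9]
gripper_width: 91.2
gripper_force: 0.0
```

Emit:
move_arm([
  [[0, 0, -0.5], 0, 0],
  [[0, 0, -0.5], 0, 0],
  [[0, 0, -0.3], 0, 0],
  [[0, 0, -0.2], 0, 0],
  [[0, 0, 0], 0, 0],
])

```text
time_s: 7.25
ee_pos: [582.8, 262.3, 45.3]
ee_rot: [180.0, -0.0, 11.5]
force: [0.4, -0.4, 0.4]
gripper_width: 91.2
gripper_force: 0.0
```

Emit:
move_arm([
  [[0, 0, 0], 0, 1],
  [[0, 0, 0], 0, 1],
  [[0, 0, 0], 0, 1],
  [[0, 0, 0], 0, 1],
  [[0, 0, 0], 0, 1],
])

```text
time_s: 7.75
ee_pos: [582.8, 262.3, 45.3]
ee_rot: [180.0, -0.0, 11.5]
force: [-0.2, 0.4, -0.0]
gripper_width: 54.1
gripper_force: 0.0
```

Emit:
move_arm([
  [[0, 0, 0], 0, 1],
  [[0, 0, 0], 0, 1],
  [[0, 0, 0], 0, 1],
  [[0, 0, 0], 0, 1],
  [[0, 0, 0], 0, 1],
])

```text
time_s: 8.25
ee_pos: [582.7, 262.1, 45.2]
ee_rot: [180.0, 0.0, 11.5]
force: [0.7, -0.5, 0.3]
gripper_width: 22.0
gripper_force: 25.0
```

Emit:
move_arm([
  [[0, 0, 0.5], 0, 1],
  [[0, 0, 1], 0, 1],
  [[0, 0, 1.5], 0, 1],
  [[0, 0, 1.5], 0, 1],
  [[0, 0, 1.5], 0, 1],
])

```text
time_s: 8.75
ee_pos: [582.8, 262.4, 106.5]
ee_rot: [-180.0, -0.0, 11.6]
force: [-0.0, -0.2, -1.5]
gripper_width: 21.6
gripper_force: 25.0
```

Emit:
move_arm([
  [[0, -1, 0], -1, 1],
  [[-0.2, -2, 0], -1, 1],
  [[-0.2, -3, 0], -1, 1],
  [[-0.2, -3, 0], -1, 1],
  [[-0.3, -3, 0], -1, 1],
])

```text
time_s: 9.25
ee_pos: [572.3, 139.4, 104.1]
ee_rot: [179.9, 0.2, 6.4]
force: [-0.2, -0.3, -1.9]
gripper_width: 21.9
gripper_force: 25.0
```

Emit:
move_arm([
  [[-0.3, -3, 0], -1, 1],
  [[-0.3, -3, 0], -1, 1],
  [[-0.3, -3, 0], -1, 1],
  [[-0.3, -3, 0], -1, 1],
  [[-0.2, -2.5, 0], -1, 1],
])

```text
time_s: 9.75
ee_pos: [557.5, -5.8, 104.2]
ee_rot: [180.0, 0.2, 1.4]
force: [0.9, -0.1, -1.2]
gripper_width: 21.7
gripper_force: 25.0
```

Emit:
move_arm([
  [[0.1, -1.5, 0], -1.5, 1],
  [[0, -0.3, -2], 0, 1],
  [[0, 0, -2.5], 0, 1],
  [[0, 0, -2.5], 0, 1],
  [[0, 0, -2], 0, 1],
])

```text
time_s: 10.25
ee_pos: [559.3, -21.3, 13.4]
ee_rot: [-180.0, 0.1, -0.0]
force: [0.1, 0.1, -2.1]
gripper_width: 22.0
gripper_force: 25.0
```

Emit:
move_arm([
  [[0, 0, -0.8], 0, 1],
  [[0, 0, -0.5], 0, 1],
  [[0, 0, -0.3], 0, 1],
  [[0, 0, -0.2], 0, 1],
  [[0, 0, 0], 0, 1],
])

```text
time_s: 10.75
ee_pos: [561.2, -20.7, -2.2]
ee_rot: [180.0, -0.1, 0.0]
force: [0.0, 0.2, -2.8]
gripper_width: 21.8
gripper_force: 25.0
```

```bash
python3 - <<'E'
from h import *
np.set_printoptions(precision=1,suppress=True,linewidth=200)
for n in("side","top"):
    p=env.grab_frame(n);c=cloud(p);f=p["frame"].astype(int)
    m=(abs(c[...,0]-560)<125)&(abs(c[...,1]+25)<105)&(c[...,2]>6)&(c[...,2]<45)&(f[...,0]-f[...,2]>15)
    q=c[m];r=cv2.minAreaRect(q[:,:2].astype(np.float32));A=np.c_[q[:,:2]-[560,-25],np.ones(len(q))]
    print(n,r,np.median(q[:,2]),np.linalg.lstsq(A,q[:,2],rcond=None)[0]*[1000,1000,1])
s=env.state();print(s["ee_pos"],s["force"],s["time_s"])
E
```

```text
side ((559.9090576171875, -21.908157348632812), (214.42056274414062, 191.68882751464844), 0.2215290665626526) 28.060097300434563 [ 0.7 -3.5 28.3]
top ((561.9899291992188, -19.434608459472656), (183.70437622070312, 214.20620727539062), 89.80754089355469) 25.372916156714837 [-0.   0.6 25.4]
[561.2 -20.7  -2.1] [ 0.1  0.3 -1.8] 10.85
```

Emit:
move_arm([
  [[0, -0.4, -0.3], 0, 1],
  [[0, 0, -0.3], 0, 1],
  [[0, 0, -0.3], 0, 1],
  [[0, 0, -0.2], 0, 1],
  [[0, 0, 0], 0, 1],
])

```text
time_s: 11.35
ee_pos: [560.4, -24.7, -14.2]
ee_rot: [180.0, 0.1, 0.0]
force: [0.1, 0.3, -1.8]
gripper_width: 22.4
gripper_force: 25.0
```

Emit:
move_arm([
  [[0, 0, -0.1], 0, 1],
  [[0, 0, 0], 0, 1],
  [[0, 0, -0.1], 0, 1],
  [[0, 0, 0], 0, 1],
  [[0, 0, 0], 0, 1],
])

```text
time_s: 11.85
ee_pos: [561.0, -24.7, -14.8]
ee_rot: [180.0, -0.0, 0.1]
force: [-2.5, 0.2, 5.2]
gripper_width: 21.7
gripper_force: 25.0
```

Contact at +5 N, so the lid is on the bench. Release and rise.

Emit:
move_arm([
  [[0, 0, 0.1], 0, 1],
  [[0, 0, 0], 0, 0],
  [[0, 0, 0], 0, 0],
  [[0, 0, 0], 0, 0],
  [[0, 0, 0], 0, 0],
])

```text
time_s: 12.35
ee_pos: [560.9, -24.7, -14.8]
ee_rot: [180.0, -0.0, 0.0]
force: [-0.5, -0.8, -0.1]
gripper_width: 51.5
gripper_force: 0.0
```

Emit:
move_arm([
  [[0, 0, 0], 0, 0],
  [[0, 0, 0], 0, 0],
  [[0, 0, 0], 0, 0],
  [[0, 0, 1], 0, 0],
  [[0, 0, 2], 0, 0],
])

```text
time_s: 12.85
ee_pos: [559.5, -24.6, 14.8]
ee_rot: [-180.0, 0.2, 0.0]
force: [1.1, 0.1, 0.2]
gripper_width: 90.1
gripper_force: 0.0
```

Emit:
move_arm([
  [[0, 0, 4], 0, 0],
  [[0, 0, 4], 0, 0],
  [[0, 0, 3], 0, 0],
  [[0, -4, 1], 0, 0],
  [[0, -4, 0], 0, 0],
])

```text
time_s: 13.35
ee_pos: [562.5, -105.1, 138.9]
ee_rot: [179.9, -0.4, 0.2]
force: [1.3, -0.3, 0.2]
gripper_width: 91.3
gripper_force: 0.0
```

```bash
python3 - <<'E'
from h import *
np.set_printoptions(precision=1,suppress=True,linewidth=200)
print(env.state()["ee_pos"])
out=[]
for n in("top","side"):
    p=env.grab_frame(n);c=cloud(p);f=p["frame"]
    for l in("figure","house","lid"):
        for m in("search_frame","landmark_of"):
            for r in getattr(env,m)(p,l)[:2]:
                u=r["point"];print(n,l,m,u,r["score"],c[int(u[1]),int(u[0])],at_z(p,u,6))
    a=f[180:330,110:250] if n=="top" else f[290:440,240:410]
    out.append(cv2.resize(a,(400,400),interpolation=cv2.INTER_CUBIC))
    # box-frame footprint of things inside the box
    t=np.radians(11.5);d=c[...,:2]-[582.4,262]
    bx=d[...,0]*np.cos(t)+d[...,1]*np.sin(t);by=-d[...,0]*np.sin(t)+d[...,1]*np.cos(t)
    for lo,hi in((14,38),(38,46),(46,64),(50,64)):
      for sg in(1,-1):
        k=(sg*bx>12)&(abs(bx)<88)&(abs(by)<74)&(c[...,2]>lo)&(c[...,2]<hi)
        if k.sum()>5:
            print(n,lo,hi,sg,k.sum(),"box x",np.percentile(bx[k],[2,50,98]),"y",np.percentile(by[k],[2,50,98]),"zmax",c[...,2][k].max(),"world",np.median(c[k],0))
cv2.imwrite("pics/box.png",np.hstack(out)[...,::-1])
E
```

```text
[ 562.5 -105.1  138.9]
top figure search_frame [180.9, 236.2] 0.65 [619.5 264.6  53.9] [626.  274.2   6. ]
top figure landmark_of [181.2, 237.5] 0.85 [619.1 265.1  43.1] [623.3 273.5   6. ]
top house search_frame [186.1, 281.7] 0.74 [530.8 249.9  46.5] [532.1 258.8   6. ]
top house landmark_of [188.7, 282.1] 0.66 [529.  246.1  45.3] [531.4 253.4   6. ]
top lid search_frame [306.0, 282.0] 0.86 [535.4  13.2  11.8] [535.8  13.4   6. ]
top lid landmark_of [323.6, 267.3] 0.72 [540.2 -20.8 288.5] [566.6 -22.2   6. ]
top 14 38 1 62 box x [29.7 36.5 61.7] y [-19.2 -12.3  12.4] zmax 37.84702418421898 world [621.2 257.1  28.7]
top 14 38 -1 109 box x [-73.9 -57.7 -37.2] y [-14.5 -10.7  20.9] zmax 37.8647310522374 world [525.7 240.3  33.9]
top 38 46 1 98 box x [30.2 41.3 61.1] y [-18.1  -7.9  12.7] zmax 45.99225077240635 world [623.9 263.   41.3]
top 38 46 -1 153 box x [-73.1 -56.1 -35.9] y [-11.7  -2.5  18.3] zmax 45.88174053322564 world [527.1 248.6  42. ]
top 46 64 1 99 box x [36.1 45.  54.8] y [-13.2  -3.8   7.3] zmax 63.70566360193311 world [626.8 266.6  57.5]
top 46 64 -1 117 box x [-72.  
[... 913 characters left out ...]
 world [528.2 270.1  26.6]
side 38 46 1 149 box x [30.1 46.4 60.4] y [-12.3   6.1  13.2] zmax 45.94430081198095 world [625.4 277.1  42.9]
side 38 46 -1 174 box x [-72.9 -54.1 -36. ] y [-13.   14.1  21. ] zmax 45.95889617678324 world [527.  265.2  41.5]
side 46 64 1 154 box x [34.8 46.2 55.3] y [-10.5   1.7   7.3] zmax 63.97001964035201 world [626.9 273.3  58.7]
side 46 64 -1 192 box x [-73.6 -53.8 -36.9] y [-4.   7.4 14.8] zmax 59.136285089879834 world [528.  257.6  51.1]
side 50 64 1 127 box x [35.6 46.1 55. ] y [-10.6   1.5   7. ] zmax 63.97001964035201 world [627.  272.5  60.1]
side 50 64 -1 112 box x [-73.7 -52.  -37.3] y [-1.1  5.7 13.6] zmax 59.136285089879834 world [530.6 256.5  52.7]
```

View pics/box.png

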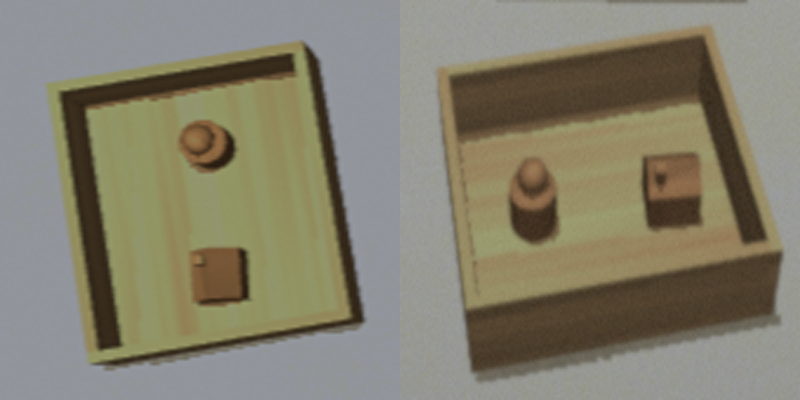

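The box is open: the figure is at about (182,235) in the top image, with the house at (187,282). Fusing both depth views puts the figure at (627.6, 268).

Emit:
move_arm([
  [[0.7, 3.7, 0], 1.5, 0],
  [[0.7, 3.7, 0], 1.5, 0],
  [[0.7, 3.7, 0], 1.5, 0],
  [[0.7, 3.7, 0], 1.5, 0],
  [[0.7, 3.7, 0], 1.5, 0],
], squeeze=10)

```text
time_s: 14.55
ee_pos: [595.9, 81.9, 135.3]
ee_rot: [180.0, -0.0, 7.6]
force: [0.9, 0.3, 0.3]
gripper_width: 91.0
gripper_force: 0.0
```

Emit:
move_arm([
  [[0.7, 3.7, 0], 1.5, 0],
  [[0.7, 3.7, 0], 1.5, 0],
  [[0.7, 3.7, 0], 1, 0],
  [[0.7, 3.7, 0], 0, 0],
  [[0.3, 3.6, 0], 0, 0],
])

```text
time_s: 15.05
ee_pos: [627.1, 266.1, 135.0]
ee_rot: [180.0, -0.0, 11.6]
force: [0.8, -0.2, 0.6]
gripper_width: 91.2
gripper_force: 0.0
```

Emit:
move_arm([
  [[0, 0, -2], 0, 0],
  [[0, 0, -2], 0, 0],
  [[0, 0, -2], 0, 0],
  [[0, 0, 0], 0, 0],
  [[0, 0, 0], 0, 0],
])

```text
time_s: 15.55
ee_pos: [626.8, 264.4, 75.3]
ee_rot: [180.0, 0.0, 11.5]
force: [1.1, -0.2, 0.5]
gripper_width: 91.0
gripper_force: 0.0
```

Emit:
move_arm([
  [[0.1, 0.4, 0], 0, 0],
  [[0, 0, -2], 0, 0],
  [[0, 0, -2], 0, 0],
  [[0, 0, -2], 0, 0],
  [[0, 0, -1.5], 0, 0],
])

```text
time_s: 16.05
ee_pos: [628.3, 268.7, 0.4]
ee_rot: [-180.0, -0.1, 11.5]
force: [0.3, 0.1, 0.1]
gripper_width: 91.3
gripper_force: 0.0
```

Emit:
move_arm([
  [[0, 0, -1], 0, 0],
  [[0, 0, -0.8], 0, 0],
  [[0, 0, -0.5], 0, 0],
  [[0, 0, -0.3], 0, 0],
  [[0, 0, 0], 0, 0],
])

```text
time_s: 16.55
ee_pos: [627.9, 268.3, -25.7]
ee_rot: [180.0, -0.0, 11.5]
force: [0.4, -0.1, -1.0]
gripper_width: 91.4
gripper_force: 0.0
```

Emit:
move_arm([
  [[0, 0, 0], 0, 1],
  [[0, 0, 0], 0, 1],
  [[0, 0, 0], 0, 1],
  [[0, 0, 0], 0, 1],
  [[0, 0, 0], 0, 1],
])

```text
time_s: 17.05
ee_pos: [627.8, 268.3, -25.6]
ee_rot: [180.0, -0.0, 11.5]
force: [0.2, 0.7, -0.9]
gripper_width: 54.0
gripper_force: 0.0
```

Emit:
move_arm([
  [[0, 0, 0], 0, 1],
  [[0, 0, 0], 0, 1],
  [[0, 0, 0], 0, 1],
  [[0, 0, 0], 0, 1],
  [[0, 0, 0], 0, 1],
])

```text
time_s: 17.55
ee_pos: [627.8, 268.3, -25.7]
ee_rot: [180.0, 0.0, 11.5]
force: [0.3, 0.6, -0.2]
gripper_width: 33.4
gripper_force: 10.0
```

Emit:
move_arm([
  [[0, 0, 0.5], 0, 1],
  [[0, 0, 1.5], 0, 1],
  [[0, 0, 3], 0, 1],
  [[0, 0, 3], 0, 1],
  [[0, 0, 3], 0, 1],
])

```text
time_s: 18.05
ee_pos: [628.0, 268.4, 86.8]
ee_rot: [-180.0, -0.1, 11.5]
force: [0.7, -0.3, -0.6]
gripper_width: 33.7
gripper_force: 10.0
```

Emit:
move_arm([
  [[0, -1.5, 0], 0, 1],
  [[0, -3, 0], 0, 1],
  [[0, -4, 0], 0, 1],
  [[-0.2, -4, 0], 0, 1],
  [[-0.2, -4, 0], 0, 1],
])

```text
time_s: 18.55
ee_pos: [623.0, 101.2, 84.1]
ee_rot: [180.0, 0.0, 11.6]
force: [0.7, -0.8, 0.2]
gripper_width: 33.5
gripper_force: 10.0
```

Emit:
move_arm([
  [[-0.2, -4, 0], 0, 1],
  [[-0.2, -4, 0], 0, 1],
  [[-0.2, -4, 0], 0, 1],
  [[-0.2, -4, 0], 0, 1],
  [[-0.2, -4, 0], 0, 1],
])

```text
time_s: 19.05
ee_pos: [612.7, -98.8, 84.2]
ee_rot: [180.0, 0.0, 11.5]
force: [0.4, 0.3, -0.4]
gripper_width: 33.7
gripper_force: 10.0
```

Emit:
move_arm([
  [[-0.2, -4, 0], 0, 1],
  [[-0.2, -4, 0], 0, 1],
  [[-0.2, -4, 0], 0, 1],
  [[-0.2, -3, 0], 0, 1],
  [[0, -1.5, 0], 0, 1],
])

```text
time_s: 19.55
ee_pos: [604.5, -264.7, 84.0]
ee_rot: [180.0, 0.0, 11.4]
force: [-0.1, -0.2, -1.3]
gripper_width: 33.5
gripper_force: 10.0
```

```bash
python3 - <<'E'
from h import *
np.set_printoptions(precision=1,suppress=True,linewidth=200)
s=env.state();print(s["ee_pos"],s["gripper_width"])
p=env.grab_frame("side")
cv2.imwrite("pics/st.png",cv2.resize(p["frame"][90:240,220:420],(800,600),interpolation=cv2.INTER_CUBIC)[...,::-1])
E
```

```text
[ 604.5 -264.7   84. ] 33.54130476079029
```

View pics/st.png

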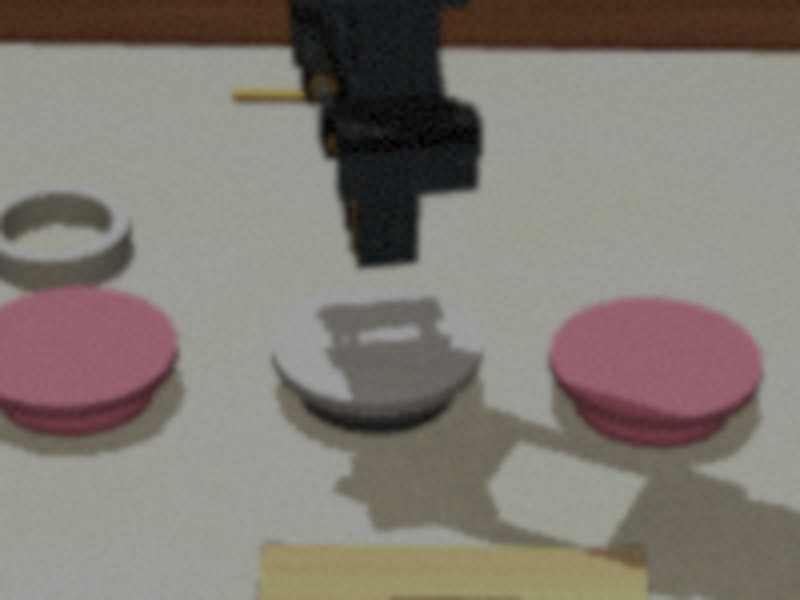

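The gripper, holding the figure, hangs over the white disc between the two pink ones. Centre it and lower.

Emit:
move_arm([
  [[0.1, -1, 0], 0, 1],
  [[0, -1.1, 0], 0, 1],
  [[0, 0, -1.5], 0, 1],
  [[0, 0, -2], 0, 1],
  [[0, 0, -2], 0, 1],
])

```text
time_s: 20.1
ee_pos: [607.3, -282.0, 29.0]
ee_rot: [180.0, -0.0, 11.6]
force: [-0.4, -0.1, -0.5]
gripper_width: 33.9
gripper_force: 10.0
```

Emit:
move_arm([
  [[0, 0, -1], 0, 1],
  [[0, 0, -0.6], 0, 1],
  [[0, 0, -0.3], 0, 1],
  [[0, 0, 0], 0, 1],
  [[0, 0, 0], 0, 1],
])

```text
time_s: 20.6
ee_pos: [607.4, -282.9, 11.1]
ee_rot: [179.9, -0.1, 11.6]
force: [0.1, 0.5, -0.0]
gripper_width: 33.6
gripper_force: 10.0
```

Emit:
move_arm([
  [[-0.2, -0.3, -0.2], 0, 1],
  [[0, 0, -0.2], 0, 1],
  [[0, 0, -0.2], 0, 1],
  [[0, 0, 0], 0, 1],
  [[0, 0, 0], 0, 1],
])

```text
time_s: 21.1
ee_pos: [604.7, -285.7, 4.2]
ee_rot: [-180.0, 0.0, 11.5]
force: [0.1, 0.3, -0.2]
gripper_width: 33.6
gripper_force: 10.0
```

Emit:
move_arm([
  [[0, 0, -0.1], 0, 1],
  [[0, 0, 0], 0, 1],
  [[0, 0, -0.1], 0, 1],
  [[0, 0, 0], 0, 1],
  [[0, 0, 0], 0, 1],
])

```text
time_s: 21.6
ee_pos: [604.9, -285.7, 3.2]
ee_rot: [180.0, -0.0, 11.5]
force: [-1.3, 1.3, 6.3]
gripper_width: 33.5
gripper_force: 10.0
```

Contact where predicted. Release and rise.

Emit:
move_arm([
  [[0, 0, 0.1], 0, 1],
  [[0, 0, 0], 0, 0],
  [[0, 0, 0], 0, 0],
  [[0, 0, 0], 0, 0],
  [[0, 0, 0], 0, 0],
])

```text
time_s: 22.1
ee_pos: [604.7, -285.7, 3.0]
ee_rot: [-180.0, 0.0, 11.5]
force: [-0.4, -0.3, -0.6]
gripper_width: 62.9
gripper_force: 0.0
```

Emit:
move_arm([
  [[0, 0, 0], 0, 0],
  [[0, 0, 0], 0, 0],
  [[0, 0, 1], 0, 0],
  [[0, 0, 2], 0, 0],
  [[0, 0, 3], 0, 0],
])

```text
time_s: 22.6
ee_pos: [603.7, -285.2, 62.9]
ee_rot: [-179.9, 0.2, 11.5]
force: [0.3, -0.4, -0.4]
gripper_width: 91.3
gripper_force: 0.0
```

Emit:
move_arm([
  [[0, 0, 4], 0, 0],
  [[0, 0, 4], 0, 0],
  [[-3, 0, 3], 0, 0],
  [[-4, 0, 0], 0, 0],
  [[-4, 0, 0], 0, 0],
])

```text
time_s: 23.1
ee_pos: [494.4, -286.0, 175.3]
ee_rot: [179.8, -0.2, 11.6]
force: [-0.1, -1.3, -0.3]
gripper_width: 91.3
gripper_force: 0.0
```

Emit:
move_arm([
  [[-4, 0, 0], 0, 0],
  [[-4, 0, 0], 0, 0],
  [[-3, 0, 0], 0, 0],
  [[0, 0, 0], 0, 0],
  [[0, 0, 0], 0, 0],
])

```text
time_s: 23.6
ee_pos: [385.1, -286.1, 174.4]
ee_rot: [179.9, -0.1, 11.5]
force: [0.1, -0.1, -0.4]
gripper_width: 91.2
gripper_force: 0.0
```

```bash
python3 - <<'E'
from h import *
np.set_printoptions(precision=1,suppress=True,linewidth=200)
p=env.grab_frame("side");c=cloud(p);save(p,"end.png")
m=(abs(c[...,0]-605)<60)&(abs(c[...,1]+286)<60)&(c[...,2]>45)&(c[...,2]<100)
print(np.percentile(c[m],[2,50,98],axis=0),m.sum())
m=m&(c[...,2]>75);print("head",np.percentile(c[m],[2,50,98],axis=0))
m=(abs(c[...,0]-530)<30)&(abs(c[...,1]-255)<30)&(c[...,2]>50)&(c[...,2]<62);print("house",np.median(c[m],0))
print(env.state()["ee_pos"])
E
```

```text
[[ 589.4 -290.9   46.3]
 [ 603.8 -275.1   71.2]
 [ 618.4 -266.8   93.3]] 237
head [[ 593.3 -289.3   75.2]
 [ 604.  -278.6   86. ]
 [ 613.7 -272.7   95.1]]
house [530.5 256.8  52.4]
[ 385.7 -286.1  174.1]
```

View pics/end.png

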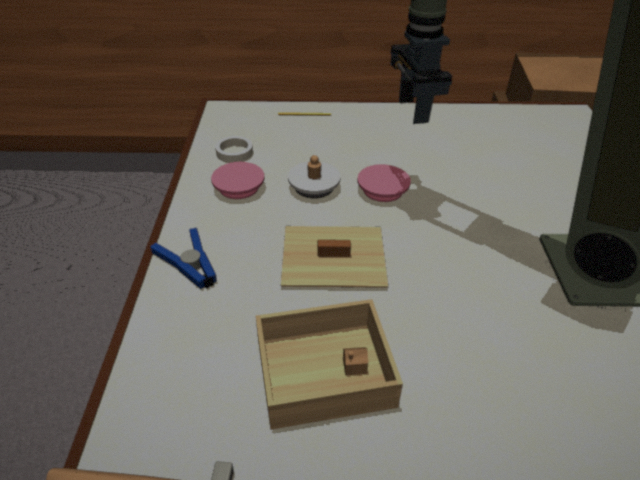

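The figure stands upright in the middle of the white stand at (315,167). The lid lies flat, handle up, at (333,256), and the house is unmoved at (356,361).

```bash
python3 -c "
from workcell import env
print(env.job_done())"
```

```text
the job is handed in; nothing more can be done
None
```

I handed the job in at about 24 s: the lid lies flat on the bench with its handle up, the figure stands upright within about 3 mm of the white stand's centre, and the house hasn't moved; the first grasp of the lid closed above its handle because the reported height read about 36 mm low, so I corrected for that and regripped.

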